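# Fit the riser tube to the glaze fountain

### The arm

A 6-joint arm with a two-finger parallel gripper is mounted at the origin on the work surface. World frame = base frame: x ahead of the robot, y to its left, z up, the work surface at z = 0. Lengths are in m, angles in degrees, forces in N, time in s.
With the tool pointing down it reaches from about 0.4 to 0.825 m from the base axis. Payload 7 kg.
Tool frame: the origin (TCP) lies on the centre line of the jaws, within the pads' length; the fingertips stand 19 mm ahead of it and the grasp point (between the pads) is the TCP; z points along the fingers, y is the line along which they close (so a half turn about z gives the same grasp; the last joint's range is limited). The gripper opens to 88 mm and grips with 3 to 60 N. Pads are 19 mm wide; open, the fingers measure 130 mm over their backs; the gripper's body (78 mm by 193 mm) begins 47 mm behind the grasp point.
Start: joints at [90.82, 20.546, 0.682, 0, -70.136, -16.507], TCP at [0.183, 0.65, 0.246] pointing down, gripper open.
Joint ranges: [-176.03, 176.03], [-82.01, 121.73], [-58.28, 71.71], [-173.87, 95.51], [-174.79, -0.11], [-173.66, 173.66]. Speed limits (degrees/s): [136.94, 136.94, 172.46, 180, 180, 180].

### API

Orientations are given as [roll, pitch, yaw] about the fixed x, y, z axes, in that order (R = Rz(yaw) Ry(pitch) Rx(roll)).
In Python, from plant import get_state, capture, close_job gives the robot as it stands.
- The arm moves only by the tool apply_moves, never from a script. Its argument "targets" is a list of rows, each a list of 7 numbers: the opening, from 0 (shut) to 1 (fully open), then the shift along the tool's x, y, z normalised to -1 to 1, where 1 is 1000 mm, then the turn, a rotation vector about the tool's x, y, z normalised to -1 to 1, where 1 is 90 degrees. In form: [[claw, tx, ty, tz, ax, ay, az], ...]. A call has 1 to 20 rows; each row shifts and turns the commanded pose from where the row before left it, along the tool's axes as they then stand; what a row does not reach is not made up. A row lasts 1/12 s, in which the tool goes at most 41.7 mm and 7.16 degrees, less where a joint would pass 70% of its speed; a pose out of reach is approached as far as the arm can. A call with a number of a shift or a turn outside -1 to 1 is refused whole. A call with a gripper value outside its range is refused whole. The fingers move at their own pace and stop on an object; "newtons" is the grip in N (left out, the last holds). Time passes only in rows, so rows that do not move let the fingers close. It gives the time, the measured TCP pose, the force, the opening and the grip force at its end, in the units of the state.
- get_state(): the state, without advancing time (a new reading comes with each control period).
- capture(name): name is "side" or "top"; returns a dict with "frame" (400x640x3 uint8, red, green, blue), "range_z" (400x640 float32, m along the optical axis (not along the pixel's ray), 0 where there is no reading), "camera_matrix" (3x3 intrinsics, pixels), "T" (4x4, takes a point from camera to world coordinates). Camera axes: x right, y down, z forward; pixel columns grow to the right and rows downward; lengths in m; the calibration is good to about 2 mm. A picture is of the moment at which its call begins.
- close_job(): hands the job in; it is judged then, once.
The state is a dict: "time_s": time; "joints": joint angles; "qd": joint speeds; "joint_torque": joint torques, N m; "tcp_pos": TCP position; "eef_rot": TCP orientation; "contact_force": force on the tool from outside, world axes, zero at the start; "moment": the same for the moment, N m; "gripper_width": finger opening in m; "gripper_force": force on a finger pad.
Only numpy, scipy, OpenCV 4.12 (cv2) and the standard library are available. Lean on these libraries where they do the work, as an engineer would, in place of code of your own. Each camera call takes 0.05 s, during which the arm holds its last target. There are 200 camera calls.

### The job

Fit the riser tube with the blue head to the glaze fountain: take it out of the drip rack and push it straight down into the push-fit socket in the middle of the basin until it clicks fully home, then tug it back up until you see the socket lift a couple of millimetres in its rubber boot, to prove that it is locked. Let go and leave it standing there. Feel your way in and do not force it (never more than about 4 kg of push or pull on the socket), and leave the other two risers and the tea bowl where they are.

Things in the scene. Friction and masses are not known exactly. Their poses are not given: they have to be found in the camera images.
- basin: Round teal basin, 336 mm wide, 95 mm high, fixed; origin at the centre of its underside on the table, z up. In its middle a low grey pump housing, on it a black ribbed rubber boot 47 mm wide, and in that the upright white push-fit socket, 32 mm wide, with an orange release collar (24 mm wide) around its mouth.
- socket_spot (a point): Drawing position of the centre of the socket's mouth: fixed to the basin, on its axis, 76 mm above the table. The real socket sits loose in its boot, upright but 3 to 5 mm to one side, a different side every time, not measured: see or feel it. Height true to 0.5 mm. Bore 15.5 mm with a 1 mm chamfer: a tube over 2.4 mm off-centre lands on the flat collar. The socket slides sideways under 9 N and stays.
- home_spot (a point): Drawing position of the centre of the bore's floor, fixed to the basin, 32 mm below socket_spot (44 mm above the table), with the same sideways error. A riser that is home has its foot here, 32 mm below the mouth, and its flange 8 mm above the collar.
- socket (a joint): Height of the socket in its rubber boot, m, up positive, 0 at rest. The rubber gives 1 mm for every 4 N, to -0.008 pushed down and +0.006 pulled up. So a riser must be pushed 3 to 5 mm lower than home_spot before it clicks, and springs back after.
- collar (a joint): How far the orange collar is pressed in, m: 0 out, 0.005 in; sprung out with 6 to 10 N. It moves with four catches inside: a riser's foot meets them 20 mm deep, passing them takes 10 to 18 N and draws the collar in 3 to 4 mm; it jumps out again when the riser locks, within 1 mm of the bore's floor. Locked, the riser has 1 mm of axial play. Pressing the collar opens the catches.
- blue_head (a point): Centre of the blue head of the riser to fit, the part to grip: an upright cylinder 24 mm wide, 30 mm high, topped by a 12 mm cone (top 27 mm above this point). Local z is the riser's axis, up. The riser weighs 0.1 to 0.2 kg; below the head: a steel tube 16 mm wide, a flange 25 mm wide with its underside 79 mm below this point, then a grooved spigot 14 mm wide, 40 mm long.
- blue_foot (a point): Centre of the lower end of the blue-headed riser, on its axis, 119 mm below blue_head. The end is 12.6 mm wide with a slight bevel up to the spigot's 14 mm.
- yellow_head (a point): Centre of the yellow head of another riser of the same build, in the same rack (24 mm wide, a flared top 28 mm wide, up to 23 mm above this point). Leave alone.
- red_head (a point): Centre of the red head of a third riser of the same build, in the same rack (24 mm wide, rounded top up to 25 mm above this point). Leave alone.
- rack: Fixed wooden drip rack, 85 mm (its x) by 250 mm (its y), 55 mm high; origin at the centre of its underside. Three through-holes 18 mm wide, 75 mm apart along its y; the risers hang upright in them by their flanges, in any order, head centres 134 mm above the table. A foot clears the rack after 40 mm of lift and the other heads after 150 mm.
- teabowl_mid (a point): Middle of a dark red glazed tea bowl, 84 mm wide, 65 mm high, standing loose on the table; the point is 32 mm above its foot. Leave alone.

How it is judged (in metres and radians):
On the way, in this order (a step that is already met when the one before it is completed fails the run):
1. the blue-headed riser is locked in the socket: foot at most 3 mm above the drawing height of the bore's floor and within 9 mm of its spot sideways, collar out (pressed in less than 1.2 mm) (z of blue_foot in the frame of basin below 0.047 m and value of joint collar below 0.0012 m and horizontal distance between blue_foot and home_spot below 0.009 m), for 0.05 s.
2. it is tugged up while locked: the socket rises more than 1.5 mm in its boot, collar out, foot still within 8 mm of home (value of joint socket above 0.0015 m and z of blue_foot in the frame of basin below 0.052 m and value of joint collar below 0.0012 m and horizontal distance between blue_foot and home_spot below 0.009 m), for 0.1 s.
At the end, for the whole second after the job is handed in: The blue-headed riser stands free and at rest, upright to 0.1 rad, locked in the socket: foot within 3 mm of the height of home_spot and within 9 mm of it sideways, collar out (pressed in less than 1.2 mm); the yellow and red heads within 25 mm and the tea bowl within 20 mm of where they were (all of step 1 and z of blue_foot in the frame of basin above 0.041 m and angle between blue_head's own z axis and vertical below 0.1 rad and velocity of joint socket below 0.01 m/s and linear speed of blue_riser below 0.02 m/s and distance of each of yellow_head, red_head from where it was at the start of the episode below 0.025 m and distance of teabowl_mid from where it was at the start of the episode below 0.02 m); the robot touches nothing.
It fails at once if something presses or pulls on the basin or its socket with more than 45 N (contact force between anything else and basin above 45 N).
It fails at once if another riser is disturbed (its head moved more than 25 mm) (distance of any of yellow_head, red_head from where it was at the start of the episode above 0.025 m).
It fails at once if the tea bowl is shifted by more than 20 mm (distance of teabowl_mid from where it was at the start of the episode above 0.02 m).
It also fails if it takes over 54 s, if anything falls off the work surface, if the arm or the gripper's body presses on something with over 40 N, if the wrist force passes 120 N, or if a joint passes its speed limit or range.

## Working session

There is one attempt and no reset: what is moved stays moved. The work goes in short steps, Python scripts to look and compute and a tool call to move; the robot and the scene stay as the last step left them, time stands still between calls to the robot, and variables do not carry over. Pictures are saved under pics/ and viewed, at most 10 in all, crops included, and the job is handed in when it is done.

Besides the shell and the picture viewer there is one more tool, called after "Call:" as name(argument=value, ...) on one line, values as JSON. apply_moves: Moves the arm, as the interface text tells. Scaled input: -1 to 1 covers 1000 mm each way for a shift and 90 degrees each way for a turn. Its arguments: {"type":"object","properties":{"targets":{"type":"array","items":{"type":"array","items":{"type":"number"}}},"newtons":{"type":"number"}},"required":["targets"]}

```bash
mkdir -p pics; ls; python3 - <<'E'
from plant import *
import cv2,numpy as np
s=get_state(); print({k:np.round(v,4).tolist() for k,v in s.items()})
for n in ("top","side"):
    c=capture(n); cv2.imwrite(f"pics/{n}0.png",c["frame"][:,:,::-1]); np.savez(f"{n}0.npz",**c)
    print(n,c["camera_matrix"].tolist(),np.round(c["T"],4).tolist())
E
```

```text
pics
{'time_s': 0.0, 'joints': [90.8202, 20.592, 0.6348, -0.0188, -70.1376, -16.5078], 'qd': [-0.0152, 0.0841, 0.0683, 0.0226, -0.0553, 0.0836], 'joint_torque': [-0.0001, -58.2713, 29.3061, 6.9973, 0.0069, -0.0002], 'tcp_pos': [0.1824, 0.6494, 0.2446], 'eef_rot': [179.9041, -0.01, -15.694], 'contact_force': [-0.3299, 0.6441, -0.5002], 'moment': [0.0603, 0.0712, 0.0124], 'gripper_force': 0.0, 'gripper_width': 0.0883}
top [[403.95736340445717, 0.0, 322.79765440043815], [0.0, 403.95736340445717, 198.73645563158442], [0.0, 0.0, 1.0]] [[0.0106, -0.9829, 0.1839, 0.4401], [-0.9998, -0.0137, -0.0156, -0.0047], [0.0179, -0.1837, -0.9828, 1.1442], [0.0, 0.0, 0.0, 1.0]]
side [[410.69478878627, 0.0, 321.52648223183525], [0.0, 410.69478878627, 192.10260918661035], [0.0, 0.0, 1.0]] [[0.9616, -0.1898, 0.1983, 0.4312], [-0.2739, -0.6128, 0.7412, -0.6951], [-0.0192, -0.7671, -0.6413, 0.7163], [0.0, 0.0, 0.0, 1.0]]
```

View pics/top0.png

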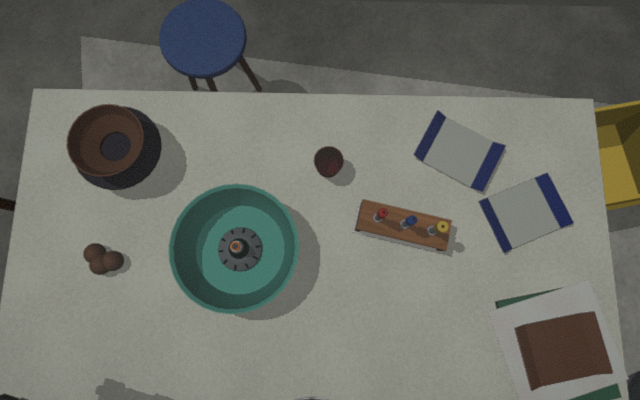

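View pics/side0.png

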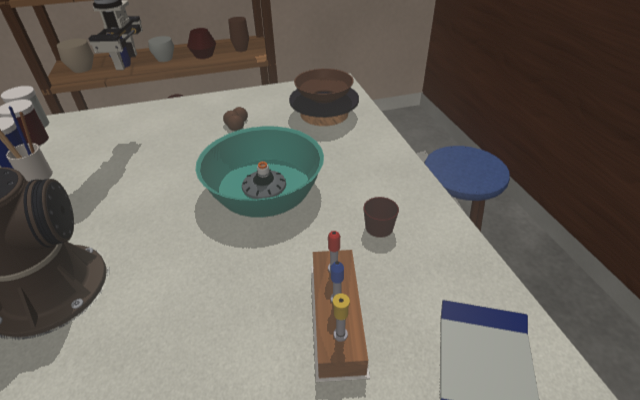

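The top view shows the basin at about (234,247) with the orange collar at (237,246). The rack runs from (357,215) to (450,235), with red (382,213), blue (409,220) and yellow (442,227), so blue is in the middle. The tea bowl is at (328,160). The side view agrees: blue (337,271), collar (262,166).

```bash
cat > h.py <<'E'
import numpy as np,cv2
def load(n): 
    return dict(np.load(n))
def ray(c,u,v):
    K,T=c["camera_matrix"],c["T"]; d=T[:3,:3]@np.linalg.solve(K,[u,v,1.]); return T[:3,3],d/np.linalg.norm(d)
def plane(c,u,v,z):
    o,d=ray(c,u,v); return o+d*(z-o[2])/d[2]
def proj(c,p):
    T=c["T"]; q=c["camera_matrix"]@(T[:3,:3].T@(np.asarray(p)-T[:3,3])); return q[:2]/q[2]
def tri(rs):
    A=sum(np.eye(3)-np.outer(d,d) for o,d in rs); b=sum((np.eye(3)-np.outer(d,d))@o for o,d in rs); return np.linalg.solve(A,b)
def mask(c,h0,h1,s,v,box):
    hsv=cv2.cvtColor(c["frame"],cv2.COLOR_RGB2HSV); m=cv2.inRange(hsv,(h0,s,v),(h1,255,255)); k=np.zeros_like(m); x0,y0,x1,y1=box; k[y0:y1,x0:x1]=m[y0:y1,x0:x1]; return k
def blob(m):
    n,l,st,ce=cv2.connectedComponentsWithStats(m); i=1+np.argmax(st[1:,4]); return ce[i],st[i].tolist()
E
python3 - <<'E'
from h import *
t,s=load("top0.npz"),load("side0.npz")
for name,(h0,h1,sa,v),bt,bs in [("orange",(3,18,120,60),(225,234,252,258),(250,155,275,180)),("blue",(105,130,120,30),(395,205,425,235),(325,255,350,290)),("yellow",(20,32,140,60),(430,215,455,240),(328,290,355,325)),("red",(0,6,150,50),(372,203,392,225),(325,228,345,252)),("red2",(170,180,120,50),(372,203,392,225),(325,228,345,252))]:
    try:
        a,sa_=blob(mask(t,h0,h1,sa,v,bt)); b,sb=blob(mask(s,h0,h1,sa,v,bs))
        print(name,a.round(2),sa_,b.round(2),sb,tri([ray(t,*a),ray(s,*b)]).round(4), plane(t,*a,.076 if name=="orange" else .134).round(4),plane(s,*b,.076 if name=="orange" else .134).round(4))
    except Exception as e: print(name,e)
# basin rim outline
for c,n in((t,"top"),(s,"side")):
    m=mask(c,75,95,80,20,(0,0,640,400)); cs,_=cv2.findContours(m,cv2.RETR_EXTERNAL,cv2.CHAIN_APPROX_NONE); k=max(cs,key=cv2.contourArea)
    print(n,cv2.fitEllipse(k))
im=np.hstack([cv2.resize(t["frame"][225:270,210:265],None,fx=7,fy=7,interpolation=0),cv2.resize(s["frame"][150:195,235:290],None,fx=7,fy=7,interpolation=0)])
im2=np.hstack([cv2.resize(t["frame"][195:240,385:440],None,fx=7,fy=7,interpolation=0),cv2.resize(s["frame"][252:297,310:365],None,fx=7,fy=7,interpolation=0)])
im=np.vstack([im,im2])[:,:,::-1]
cv2.imwrite("pics/crop.png",cv2.resize(cv2.convertScaleAbs(im,alpha=1.6),(733,600)))
E
```

```text
orange [234.94 245.83] [231, 242, 9, 9, 36] [262.03 164.42] [258, 162, 9, 6, 36] [0.5107 0.2083 0.0716] [0.5111 0.2074 0.076 ] [0.5096 0.2021 0.076 ]
blue [410.46 220.1 ] [407, 216, 9, 8, 39] [336.  266.2] [335, 265, 3, 4, 5] [ 0.5759 -0.2405  0.1451] [ 0.5772 -0.2431  0.134 ] [ 0.5789 -0.2317  0.134 ]
yellow [442.2  225.98] [437, 221, 11, 11, 87] [340.93 300.74] [333, 293, 17, 16, 182] [ 0.5607 -0.3173  0.1524] [ 0.5633 -0.3231  0.134 ] [ 0.5646 -0.305   0.134 ]
red [382.33 212.08] [379, 208, 8, 9, 36] [333.55 235.32] [329, 232, 10, 7, 38] [ 0.594  -0.1696  0.1486] [ 0.5968 -0.1721  0.134 ] [ 0.5976 -0.1562  0.134 ]
red2 attempt to get argmax of an empty sequence
top ((233.4795684814453, 248.55162048339844), (125.33616638183594, 130.38308715820312), 44.64077377319336)
side ((259.5315246582031, 165.7169189453125), (79.0309066772461, 123.69982147216797), 82.6731948852539)
```

View pics/crop.png

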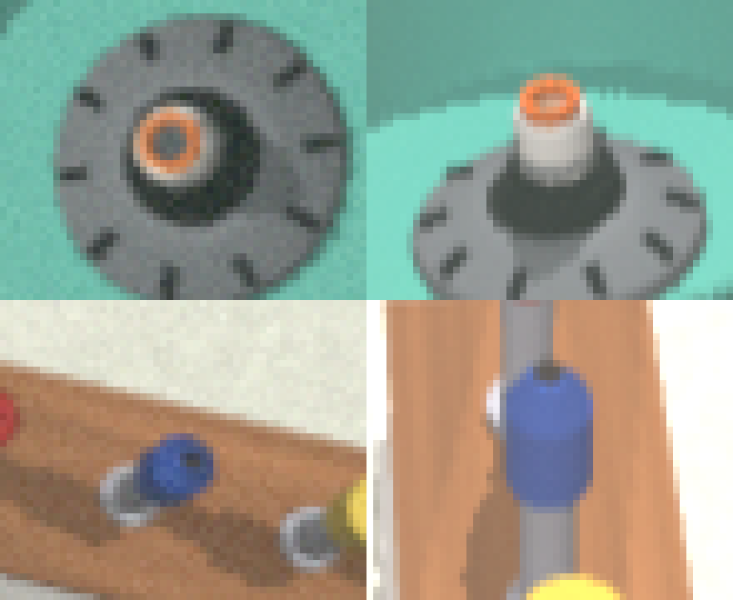

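The crop shows the collar ring centred at top (235.0,246.0) and side (262.0,164.5). The riser's cone apex is at top (414.0,218.5) and side (336.5,262.3), and the rack flange at top (404,224).

```bash
python3 - <<'E'
from h import *
t,s=load("top0.npz"),load("side0.npz")
print("apex",plane(t,414.05,218.5,.161).round(4),plane(s,336.5,262.3,.161).round(4),tri([ray(t,414.05,218.5),ray(s,336.5,262.3)]).round(4))
print("flange",plane(t,404,224.05,.057).round(4))
# basin rim centre at z .095
print("basin",plane(t,233.5,248.55,.095).round(4),plane(s,259.5,165.7,.05).round(4))
from scipy.spatial.transform import Rotation as R
from plant import get_state
st=get_state(); print(R.from_euler('xyz',st["eef_rot"],degrees=True).as_matrix().round(3))
# rack edges in top view, wooden mask -> min area rect
m=mask(t,3,18,70,40,(340,190,470,260)); cs,_=cv2.findContours(m,0,1); k=max(cs,key=cv2.contourArea)
b=cv2.boxPoints(cv2.minAreaRect(k)); print([plane(t,*p,.055)[:2].round(3).tolist() for p in b])
k=mask(t,165,180,60,10,(305,140,350,185))
print("bowl",plane(t,328,160,.065).round(3))
E
```

```text
apex [ 0.5777 -0.2457  0.161 ] [ 0.5755 -0.2451  0.161 ] [ 0.5765 -0.2454  0.1615]
flange [ 0.5767 -0.2433  0.057 ]
basin [0.5028 0.207  0.095 ] [0.5051 0.2347 0.05  ]
[[ 0.963 -0.27  -0.   ]
 [-0.27  -0.963 -0.001]
 [ 0.     0.001 -1.   ]]
[[0.56, -0.11], [0.646, -0.13], [0.59, -0.378], [0.506, -0.354]]
bowl [ 0.751 -0.035  0.065]
```

Call:
apply_moves(newtons=30, targets=[[1, 0.0325, 0.0192, -0.0027, 0, 0, 0], [1, 0.0325, 0.0192, -0.0027, 0, 0, 0], [1, 0.0325, 0.0192, -0.0027, 0, 0, 0], [1, 0.0325, 0.0192, -0.0027, 0, 0, 0], [1, 0.0325, 0.0192, -0.0027, 0, 0, 0], [1, 0.0325, 0.0192, -0.0027, 0, 0, 0], [1, 0.0325, 0.0192, -0.0027, 0, 0, 0], [1, 0.0325, 0.0192, -0.0027, 0, 0, 0], [1, 0.0325, 0.0192, -0.0027, 0, 0, 0], [1, 0.0325, 0.0192, -0.0027, 0, 0, 0], [1, 0.0325, 0.0192, -0.0027, 0, 0, 0], [1, 0.0165, 0.034, 0, 0, 0, 0], [1, 0.0165, 0.034, 0, 0, 0, 0], [1, 0.0165, 0.034, 0, 0, 0, 0], [1, 0.0165, 0.034, 0, 0, 0, 0], [1, 0.0165, 0.034, 0, 0, 0, 0], [1, 0.0165, 0.034, 0, 0, 0, 0], [1, 0.0165, 0.034, 0, 0, 0, 0], [1, 0.0165, 0.034, 0, 0, 0, 0], [1, 0.0165, 0.034, 0, 0, 0, 0]])

```text
time_s: 1.77
tcp_pos: [0.5295, 0.0132, 0.2752]
eef_rot: [-180.0, 0.0, -15.7]
contact_force: [0.9, 0.2, 0.5]
gripper_width: 0.088
gripper_force: 0.0
```

Call:
apply_moves(targets=[[1, 0.0165, 0.034, 0, 0, 0, 0], [1, 0.0165, 0.034, 0, 0, 0, 0], [1, 0.0165, 0.034, 0, 0, 0, 0], [1, 0.0165, 0.034, 0, 0, 0, 0], [1, 0.0165, 0.034, 0, 0, 0, 0], [1, 0.0165, 0.034, 0, 0, 0, 0], [1, 0.0165, 0.034, 0, 0, 0, 0], [1, 0, 0, 0, 0, 0, 0.0744], [1, 0, 0, 0, 0, 0, 0.0744], [1, 0, 0, 0, 0, 0, 0.0744], [1, 0, 0, 0, 0, 0, 0.0744], [1, 0, 0, 0, 0, 0, 0.0744], [1, 0, 0, 0, 0, 0, 0.0744], [1, 0, 0, 0, 0, 0, 0.0744], [1, 0, 0, 0, 0, 0, 0.0744], [1, 0, 0, 0, 0, 0, 0.0744], [1, 0, 0, 0, 0, 0, 0.0744], [1, 0, 0, 0, 0, 0, 0.0744], [1, 0, 0, 0, 0, 0, 0.0744], [1, 0, 0, 0, 0, 0, 0.0744]])

```text
time_s: 3.43
tcp_pos: [0.5765, -0.2452, 0.2748]
eef_rot: [179.9, 0.0, -103.1]
contact_force: [0.1, -0.1, 0.2]
gripper_width: 0.0877
gripper_force: 0.0
```

Call:
apply_moves(targets=[[1, 0, 0, 0, 0, 0, 0], [1, 0, 0, 0, 0, 0, 0]])

```text
time_s: 3.6
tcp_pos: [0.5765, -0.2452, 0.2749]
eef_rot: [180.0, 0.0, -102.5]
contact_force: [0.2, 0.9, 0.2]
gripper_width: 0.0879
gripper_force: 0.0
```

```bash
cat > d.py <<'E'
import sys,numpy as np
from scipy.spatial.transform import Rotation as R
from plant import get_state
def show(goal=None):
    s=get_state(); M=R.from_euler('xyz',s["eef_rot"],degrees=True)
    print(s["time_s"],s["tcp_pos"].round(4) if hasattr(s["tcp_pos"],'round') else s["tcp_pos"],np.round(s["eef_rot"],2),"F",np.round(s["contact_force"],2),"J",np.round(s["joints"],1),s["gripper_width"],s["gripper_force"])
    if goal is not None: print("tool delta mm",(1000*M.inv().apply(np.array(goal)-s["tcp_pos"])).round(2))
if __name__=="__main__": show([float(a) for a in sys.argv[1:]] or None)
E
python3 d.py 0.5767 -0.2445 0.134
```

```text
3.6 [ 0.5765 -0.2452  0.2749] [ 179.96    0.   -102.53] F [0.16 0.87 0.16] J [ -5.2  15.1  -3.2  -0.  -71.7  -7.3] 0.08786388612237876 0.0
tool delta mm [-7.400e-01 -1.100e-01  1.409e+02]
```

Call:
apply_moves(targets=[[1, -0.0007, 0, 0.036, 0, 0, 0], [1, 0, 0, 0.036, 0, 0, 0], [1, 0, 0, 0.036, 0, 0, 0], [1, 0, 0, 0.02, 0, 0, 0], [1, 0, 0, 0.012, 0, 0, 0], [0.4, 0, 0, 0, 0, 0, 0], [0.2, 0, 0, 0, 0, 0, 0], [0, 0, 0, 0, 0, 0, 0], [0, 0, 0, 0, 0, 0, 0], [0, 0, 0, 0, 0, 0, 0], [0, 0, 0, 0, 0, 0, 0], [0, 0, 0, 0, 0, 0, 0], [0, 0, 0, 0, 0, 0, 0]])

```text
time_s: 4.68
tcp_pos: [0.577, -0.2446, 0.1357]
eef_rot: [-180.0, 0.0, -102.7]
contact_force: [-1.3, -0.0, -0.3]
gripper_width: 0.0397
gripper_force: 0.0
```

Call:
apply_moves(targets=[[0, 0, 0, 0, 0, 0, 0], [0, 0, 0, 0, 0, 0, 0], [0, 0, 0, 0, 0, 0, 0], [0, 0, 0, 0, 0, 0, 0], [0, 0, 0, 0, 0, 0, 0], [0, 0, 0, 0, 0, 0, 0]])

```text
time_s: 5.18
tcp_pos: [0.5768, -0.2446, 0.1353]
eef_rot: [180.0, -0.0, -102.7]
contact_force: [-0.4, 0.3, 0.8]
gripper_width: 0.0234
gripper_force: 30.0
```

Call:
apply_moves(newtons=50, targets=[[0, 0, 0, 0, 0, 0, 0], [0, 0, 0, -0.01, 0, 0, 0], [0, 0, 0, -0.025, 0, 0, 0], [0, 0, 0, -0.03, 0, 0, 0], [0, 0, 0, -0.035, 0, 0, 0], [0, 0, 0, -0.035, 0, 0, 0], [0, 0, 0, -0.03, 0, 0, 0], [0, 0, 0, 0, 0, 0, 0]])

```text
time_s: 5.85
tcp_pos: [0.5792, -0.2457, 0.3086]
eef_rot: [-179.4, -0.1, -102.7]
contact_force: [1.4, -1.4, -1.5]
gripper_width: 0.0232
gripper_force: 50.0
```

Call:
apply_moves(targets=[[0, -0.0177, 0.0069, 0, 0, 0, 0], [0, -0.0354, 0.0137, 0, 0, 0, 0], [0, -0.0354, 0.0137, 0, 0, 0, 0], [0, -0.0354, 0.0137, 0, 0, 0, 0], [0, -0.0354, 0.0137, 0, 0, 0, 0], [0, -0.0354, 0.0137, 0, 0, 0, 0], [0, -0.0354, 0.0137, 0, 0, 0, 0], [0, -0.0354, 0.0137, 0, 0, 0, 0], [0, -0.0354, 0.0137, 0, 0, 0, 0], [0, -0.0354, 0.0137, 0, 0, 0, 0], [0, -0.0354, 0.0137, 0, 0, 0, 0], [0, -0.0354, 0.0137, 0, 0, 0, 0], [0, -0.0177, 0.0069, 0, 0, 0, 0], [0, 0, 0, 0.02, 0, 0, 0], [0, 0, 0, 0.025, 0, 0, 0], [0, 0, 0, 0.02, 0, 0, 0], [0, 0, 0, 0, 0, 0, 0], [0, 0, 0, 0, 0, 0, 0]])

```text
time_s: 7.35
tcp_pos: [0.5097, 0.2056, 0.2351]
eef_rot: [179.9, -0.1, -102.7]
contact_force: [0.5, 0.2, -0.8]
gripper_width: 0.0226
gripper_force: 50.0
```

```bash
python3 - <<'E'
from d import show; show()
from plant import *; from h import *
for n in("side","top"):
    c=capture(n); np.savez(n+"1.npz",**c)
    if n=="side":
        f=c["frame"]
        cv2.imwrite("pics/s1.png",cv2.convertScaleAbs(cv2.resize(f[90:190,210:310],None,fx=6,fy=6,interpolation=0)[:,:,::-1],alpha=1.6))
    else: cv2.imwrite("pics/t1.png",f:=c["frame"][:,:,::-1])
E
```

```text
7.35 [0.5097 0.2056 0.2351] [ 1.7994e+02 -1.0000e-01 -1.0272e+02] F [ 0.5   0.21 -0.77] J [ 42.4   9.3 -16.1   0.  -64.8 -55.1] 0.02262141020299925 49.99968643707689
```

View pics/s1.png

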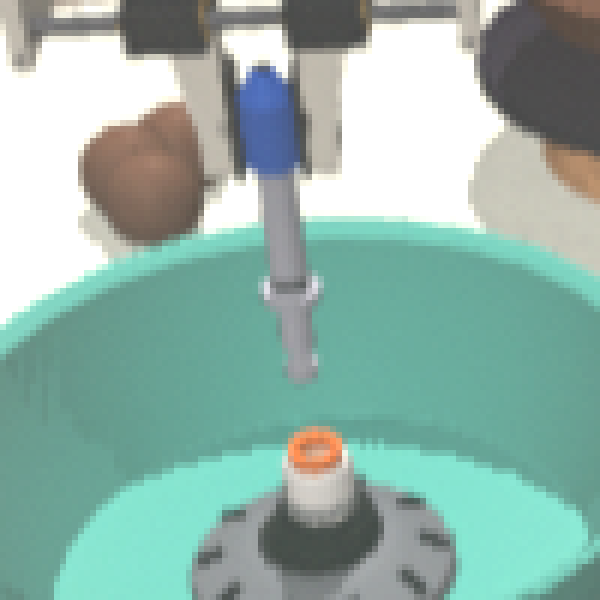

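The side crop shows the riser hanging over the basin: foot at about (259.8,151.7), flange (258,138), and collar ring at (262,164.5) in full-image pixels.

```bash
python3 - <<'E'
from h import *
s=load("side1.npz"); p=np.array([.5097,.2056,.2351-.0013])
for n,dz in(("apex",.027),("head",0),("flange",-.079),("foot",-.119)): print(n,proj(s,p+[0,0,dz]).round(2), "crop",((proj(s,p+[0,0,dz])-[210,90]+.5)*6).round(0))
print("mouth(0.5097,.2056)",proj(s,[.5097,.2056,.076]).round(2)); 
for d in([.001,0,0],[0,.001,0],[0,0,.001]): print(d,(proj(s,np.array([.5097,.2056,.076])+d)-proj(s,[.5097,.2056,.076])).round(3))
f=s["frame"].astype(int)
# orange ring extent and grey tube extent per row
m=mask(s,3,18,100,60,(250,155,275,180)); ys,xs=np.nonzero(m); print("ring",xs.min(),xs.max(),ys.min(),ys.max(),blob(m)[0])
hsv=cv2.cvtColor(s["frame"],cv2.COLOR_RGB2HSV)
for y in range(134,157): print(y,hsv[y,250:271,1].tolist())
E
```

```text
apex [253.12 100.53] crop [262.  66.]
head [254.52 110.69] crop [270. 127.]
flange [258.37 138.5 ] crop [293. 294.]
foot [260.19 151.58] crop [304. 372.]
mouth(0.5097,.2056) [261.86 163.67]
[0.001, 0, 0] [ 0.372 -0.066]
[0, 0.001, 0] [-0.062 -0.211]
[0, 0, 0.001] [-0.042 -0.305]
ring 258 266 162 168 [261.9787234  164.55319149]
134 [94, 93, 96, 96, 81, 8, 8, 8, 8, 6, 12, 70, 94, 99, 98, 98, 96, 96, 98, 98, 98]
135 [95, 96, 96, 97, 82, 11, 8, 8, 10, 6, 6, 33, 63, 92, 98, 98, 95, 98, 95, 98, 98]
136 [96, 96, 96, 76, 32, 11, 8, 8, 6, 6, 3, 10, 21, 62, 95, 96, 98, 98, 98, 98, 98]
137 [97, 96, 94, 49, 9, 6, 3, 7, 7, 8, 9, 7, 10, 40, 92, 100, 97, 100, 99, 98, 99]
138 [95, 95, 94, 42, 9, 8, 10, 10, 6, 6, 9, 8, 9, 44, 96, 100, 99, 98, 99, 99, 98]
139 [97, 96, 98, 55, 8, 9, 8, 7, 8, 8, 7, 10, 7, 62, 98, 97, 97, 97, 99, 97, 99]
140 [97, 97, 97, 84, 23, 10, 7, 7, 7, 5, 9, 8, 32, 86, 97, 99, 99, 99, 99, 98, 99]
141 [95, 97, 96, 96, 70, 33, 15, 8, 8, 8, 5, 12, 75, 98, 98, 99, 97, 97, 98, 98, 99]
142 [95, 97, 98, 96, 96, 82, 39, 10, 8, 8, 6, 15, 91, 98, 99, 98, 98, 98, 101, 98, 98]
143 [97, 96, 95,
[... 585 characters left out ...]
, 101, 100, 97, 100, 102, 97, 100]
150 [96, 99, 98, 95, 99, 98, 96, 67, 10, 7, 5, 5, 6, 85, 102, 100, 101, 97, 99, 99, 100]
151 [96, 98, 98, 99, 97, 98, 99, 59, 10, 10, 5, 8, 11, 91, 101, 100, 100, 99, 102, 100, 100]
152 [99, 98, 98, 98, 97, 99, 102, 75, 18, 8, 8, 8, 34, 96, 102, 101, 100, 101, 99, 100, 99]
153 [98, 98, 98, 99, 98, 98, 100, 97, 59, 31, 31, 46, 75, 98, 101, 101, 99, 99, 99, 99, 100]
154 [98, 98, 98, 99, 98, 96, 101, 101, 98, 88, 88, 96, 99, 101, 101, 99, 99, 101, 101, 101, 101]
155 [99, 98, 99, 100, 99, 98, 98, 100, 100, 100, 100, 101, 99, 100, 100, 99, 99, 101, 101, 101, 100]
156 [100, 97, 99, 99, 101, 98, 100, 97, 100, 99, 99, 101, 100, 101, 99, 102, 100, 101, 100, 99, 101]
```

```bash
python3 - <<'E'
from h import *
s=load("side1.npz");t=load("top0.npz")
for y in range(158,173): print(y,[tuple(int(a) for a in p) for p in s["frame"][y,260:265]])
hsv=cv2.cvtColor(t["frame"],cv2.COLOR_RGB2HSV)
for y in range(238,255): print(y,hsv[y,226:246,1].tolist())
E
```

```text
158 [(67, 110, 101), (67, 111, 102), (68, 111, 102), (67, 111, 102), (68, 112, 102)]
159 [(66, 111, 101), (66, 110, 100), (65, 109, 100), (63, 107, 98), (64, 107, 98)]
160 [(66, 108, 98), (68, 105, 96), (71, 104, 95), (66, 101, 93), (66, 101, 92)]
161 [(96, 103, 87), (116, 102, 83), (130, 101, 82), (114, 101, 83), (113, 101, 83)]
162 [(146, 100, 68), (150, 95, 61), (165, 95, 58), (146, 92, 58), (154, 97, 62)]
163 [(151, 86, 52), (134, 78, 49), (138, 80, 52), (132, 78, 51), (145, 84, 52)]
164 [(115, 73, 51), (116, 81, 62), (124, 90, 74), (126, 94, 77), (129, 91, 73)]
165 [(136, 88, 60), (126, 100, 83), (137, 110, 92), (142, 113, 94), (155, 107, 84)]
166 [(156, 94, 59), (140, 100, 78), (148, 102, 74), (152, 102, 73), (162, 93, 58)]
167 [(135, 80, 52), (135, 81, 54), (136, 80, 51), (133, 80, 53), (122, 75, 52)]
168 [(130, 99, 84), (131, 98, 81), (129, 91, 72), (129, 98, 83), (126, 104, 95)]
169 [(136, 127, 120), (138, 127, 119), (138, 123, 112), (138, 128, 120), (136, 133, 128)]
170 [(136, 133, 129), (138, 136, 131), (138, 135, 130), (135, 132, 128), (131, 129, 125)]
171 [(131, 129, 125
[... 918 characters left out ...]
, 14, 47, 70]
247 [12, 15, 19, 21, 65, 122, 147, 49, 8, 19, 23, 57, 144, 146, 44, 11, 4, 16, 50, 68]
248 [11, 12, 12, 5, 34, 102, 144, 129, 50, 23, 84, 138, 151, 109, 24, 10, 16, 23, 50, 46]
249 [15, 15, 12, 23, 14, 73, 106, 141, 148, 148, 155, 157, 117, 49, 11, 11, 13, 30, 34, 35]
250 [18, 18, 18, 36, 18, 38, 36, 57, 101, 135, 120, 103, 47, 16, 6, 12, 22, 48, 40, 46]
251 [15, 9, 15, 17, 28, 5, 3, 18, 34, 32, 37, 26, 12, 12, 4, 13, 57, 27, 30, 53]
252 [15, 6, 9, 17, 41, 26, 16, 17, 14, 6, 10, 7, 11, 5, 10, 58, 41, 42, 44, 40]
253 [12, 12, 15, 14, 16, 34, 36, 32, 33, 24, 20, 10, 31, 43, 44, 51, 66, 29, 53, 14]
254 [15, 14, 12, 9, 18, 36, 41, 21, 28, 29, 34, 20, 31, 34, 42, 51, 58, 62, 32, 28]
```

Call:
apply_moves(targets=[[0, -0.0014, -0.0008, 0.01, 0, 0, 0], [0, 0, 0, 0.014, 0, 0, 0], [0, 0, 0, 0.008, 0, 0, 0], [0, 0, 0, 0.003, 0, 0, 0], [0, 0, 0, 0.002, 0, 0, 0], [0, 0, 0, 0.002, 0, 0, 0], [0, 0, 0, 0.002, 0, 0, 0], [0, 0, 0, 0.001, 0, 0, 0], [0, 0, 0, 0.001, 0, 0, 0], [0, 0, 0, 0, 0, 0, 0], [0, 0, 0, 0, 0, 0, 0]])

```text
time_s: 8.37
tcp_pos: [0.5112, 0.2073, 0.1924]
eef_rot: [-180.0, 0.0, -102.7]
contact_force: [0.1, -0.3, -1.8]
gripper_width: 0.0234
gripper_force: 50.0
```

```bash
python3 - <<'E'
from d import show; show([.5108,.2068,.1920])
from plant import *; from h import *
c=capture("side"); np.savez("side2.npz",**c)
cv2.imwrite("pics/s2.png",cv2.convertScaleAbs(cv2.resize(c["frame"][110:180,225:300],None,fx=8,fy=8,interpolation=0)[:,:,::-1],alpha=1.6))
E
```

```text
8.3667 [0.5112 0.2073 0.1924] [-1.7999e+02  1.0000e-02 -1.0273e+02] F [ 0.12 -0.3  -1.84] J [ 42.4  11.4 -19.4   0.  -59.2 -55.2] 0.02344566576021523 49.999558997224085
tool delta mm [0.53 0.27 0.42]
```

View pics/s2.png

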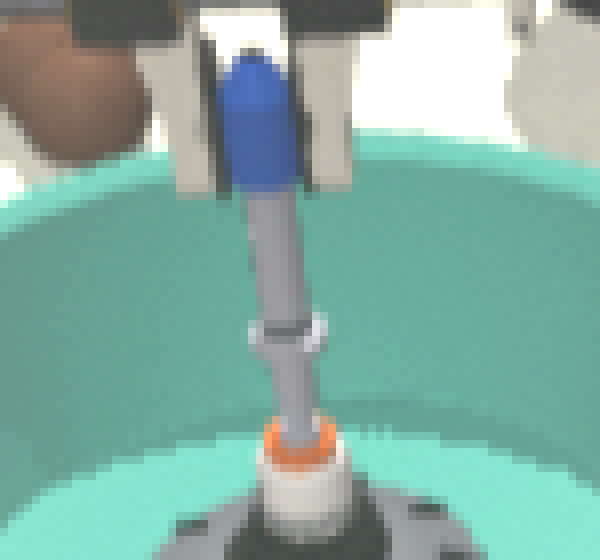

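The tube enters the orange ring at about (262,164) with no resistance, so the foot is in the mouth.

Call:
apply_moves(targets=[[0, 0, 0, 0.002, 0, 0, 0], [0, 0, 0, 0.002, 0, 0, 0], [0, 0, 0, 0.002, 0, 0, 0], [0, 0, 0, 0.002, 0, 0, 0], [0, 0, 0, 0.002, 0, 0, 0], [0, 0, 0, 0.002, 0, 0, 0], [0, 0, 0, 0.001, 0, 0, 0], [0, 0, 0, 0, 0, 0, 0], [0, 0, 0, 0, 0, 0, 0]])

```text
time_s: 9.17
tcp_pos: [0.5111, 0.2072, 0.1792]
eef_rot: [180.0, -0.0, -102.7]
contact_force: [-0.1, 1.1, -1.8]
gripper_width: 0.0225
gripper_force: 50.0
```

Call:
apply_moves(targets=[[0, 0, 0, 0.0015, 0, 0, 0], [0, 0, 0, 0.0015, 0, 0, 0], [0, 0, 0, 0.0015, 0, 0, 0], [0, 0, 0, 0.0015, 0, 0, 0], [0, 0, 0, 0, 0, 0, 0], [0, 0, 0, 0, 0, 0, 0]])

```text
time_s: 9.67
tcp_pos: [0.5114, 0.2073, 0.1738]
eef_rot: [-180.0, 0.0, -102.7]
contact_force: [-0.4, -0.2, 4.5]
gripper_width: 0.0227
gripper_force: 50.0
```

Call:
apply_moves(targets=[[0, 0, 0, 0.001, 0, 0, 0], [0, 0, 0, 0.001, 0, 0, 0], [0, 0, 0, 0.001, 0, 0, 0], [0, 0, 0, 0.001, 0, 0, 0], [0, 0, 0, 0, 0, 0, 0], [0, 0, 0, 0, 0, 0, 0]])

```text
time_s: 10.17
tcp_pos: [0.5119, 0.2075, 0.1707]
eef_rot: [-179.9, 0.1, -102.7]
contact_force: [-3.2, -0.5, 10.6]
gripper_width: 0.0228
gripper_force: 50.0
```

Call:
apply_moves(targets=[[0, 0, 0, 0.001, 0, 0, 0], [0, 0, 0, 0.001, 0, 0, 0], [0, 0, 0, 0.001, 0, 0, 0], [0, 0, 0, 0.001, 0, 0, 0], [0, 0, 0, 0, 0, 0, 0]])

```text
time_s: 10.58
tcp_pos: [0.511, 0.2071, 0.1647]
eef_rot: [180.0, -0.0, -102.7]
contact_force: [0.7, -0.1, -1.6]
gripper_width: 0.0232
gripper_force: 50.0
```

Call:
apply_moves(targets=[[0, 0, 0, 0.001, 0, 0, 0], [0, 0, 0, 0.001, 0, 0, 0], [0, 0, 0, 0, 0, 0, 0]])

```text
time_s: 10.83
tcp_pos: [0.5113, 0.2073, 0.1633]
eef_rot: [-180.0, 0.0, -102.7]
contact_force: [-0.7, 0.2, 0.9]
gripper_width: 0.0227
gripper_force: 50.0
```

Call:
apply_moves(targets=[[0, 0, 0, 0.001, 0, 0, 0], [0, 0, 0, 0.001, 0, 0, 0], [0, 0, 0, 0, 0, 0, 0]])

```text
time_s: 11.08
tcp_pos: [0.5115, 0.2074, 0.1619]
eef_rot: [-179.9, 0.0, -102.7]
contact_force: [-1.7, -0.8, 6.9]
gripper_width: 0.0231
gripper_force: 50.0
```

Call:
apply_moves(targets=[[0, 0, 0, 0.001, 0, 0, 0], [0, 0, 0, 0.001, 0, 0, 0], [0, 0, 0, 0, 0, 0, 0]])

```text
time_s: 11.33
tcp_pos: [0.5118, 0.2076, 0.1606]
eef_rot: [-179.9, 0.1, -102.7]
contact_force: [-3.4, -0.6, 11.8]
gripper_width: 0.0229
gripper_force: 50.0
```

Call:
apply_moves(targets=[[0, 0, 0, 0.001, 0, 0, 0], [0, 0, 0, 0.001, 0, 0, 0], [0, 0, 0, 0, 0, 0, 0]])

```text
time_s: 11.58
tcp_pos: [0.5122, 0.2077, 0.1593]
eef_rot: [-179.9, 0.1, -102.7]
contact_force: [-3.5, 0.8, 16.5]
gripper_width: 0.0229
gripper_force: 50.0
```

```bash
python3 - <<'E'
from d import show; show()
from plant import *; from h import *
c=capture("side"); np.savez("side3.npz",**c); show()
cv2.imwrite("pics/s3.png",cv2.convertScaleAbs(cv2.resize(c["frame"][120:190,225:300],None,fx=8,fy=8,interpolation=0)[:,:,::-1],alpha=1.6))
E
```

```text
11.5833 [0.5122 0.2077 0.1593] [-1.7985e+02  1.0000e-01 -1.0268e+02] F [-3.54  0.76 16.47] J [ 42.4  13.2 -21.8   0.1 -54.8 -55.2] 0.022921884747663095 50.00429289177191
11.6333 [0.5122 0.2077 0.1594] [-1.7985e+02  1.0000e-01 -1.0268e+02] F [-3.51 -0.43 16.37] J [ 42.4  13.2 -21.8   0.1 -54.8 -55.2] 0.022988276059029845 50.00419258175498
```

View pics/s3.png

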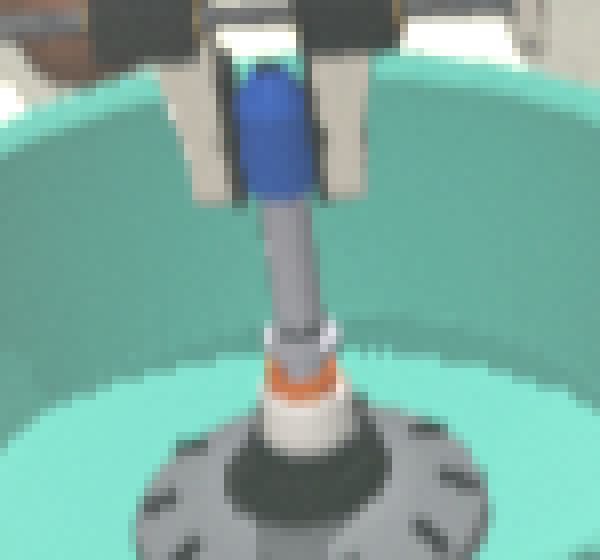

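The collar sits proud below the flange at about (262,166), and the riser is seated. Next I'll tug it.

Call:
apply_moves(targets=[[0, 0, 0, -0.0015, 0, 0, 0], [0, 0, 0, -0.0015, 0, 0, 0], [0, 0, 0, -0.0015, 0, 0, 0], [0, 0, 0, -0.0015, 0, 0, 0], [0, 0, 0, 0, 0, 0, 0], [0, 0, 0, 0, 0, 0, 0]])

```text
time_s: 12.13
tcp_pos: [0.5112, 0.2072, 0.1632]
eef_rot: [-180.0, 0.0, -102.7]
contact_force: [-1.0, -0.1, 2.4]
gripper_width: 0.0228
gripper_force: 50.0
```

Call:
apply_moves(targets=[[0, 0, 0, -0.0015, 0, 0, 0], [0, 0, 0, -0.001, 0, 0, 0], [0, 0, 0, -0.001, 0, 0, 0], [0, 0, 0, 0, 0, 0, 0], [0, 0, 0, 0, 0, 0, 0]])

```text
time_s: 12.55
tcp_pos: [0.5108, 0.207, 0.1661]
eef_rot: [180.0, -0.0, -102.7]
contact_force: [0.9, -0.0, -3.7]
gripper_width: 0.0228
gripper_force: 50.0
```

Call:
apply_moves(targets=[[0, 0, 0, -0.001, 0, 0, 0], [0, 0, 0, -0.001, 0, 0, 0], [0, 0, 0, -0.001, 0, 0, 0], [0, 0, 0, 0, 0, 0, 0], [0, 0, 0, 0, 0, 0, 0]])

```text
time_s: 12.97
tcp_pos: [0.5105, 0.2069, 0.1689]
eef_rot: [179.9, -0.1, -102.8]
contact_force: [1.3, 0.4, -14.4]
gripper_width: 0.0229
gripper_force: 50.0
```

Call:
apply_moves(targets=[[0, 0, 0, -0.0005, 0, 0, 0], [0, 0, 0, 0, 0, 0, 0], [0, 0, 0, 0, 0, 0, 0]])

```text
time_s: 13.22
tcp_pos: [0.5106, 0.2069, 0.1696]
eef_rot: [179.9, -0.1, -102.7]
contact_force: [0.7, 0.3, -17.4]
gripper_width: 0.023
gripper_force: 50.0
```

```bash
python3 - <<'E'
from d import show; show()
from plant import *; from h import *
c=capture("side"); np.savez("side4.npz",**c)
b=load("side3.npz")
cv2.imwrite("pics/s4.png",cv2.convertScaleAbs(cv2.resize(np.hstack([b["frame"][140:190,240:285],c["frame"][140:190,240:285]]),None,fx=8,fy=8,interpolation=0)[:,:,::-1],alpha=1.6))
E
```

```text
13.2167 [0.5106 0.2069 0.1696] [ 1.7994e+02 -5.0000e-02 -1.0275e+02] F [  0.65   0.32 -17.44] J [ 42.4  12.6 -21.1  -0.  -56.4 -55.2] 0.02295475507636993 49.995643537840806
```

View pics/s4.png

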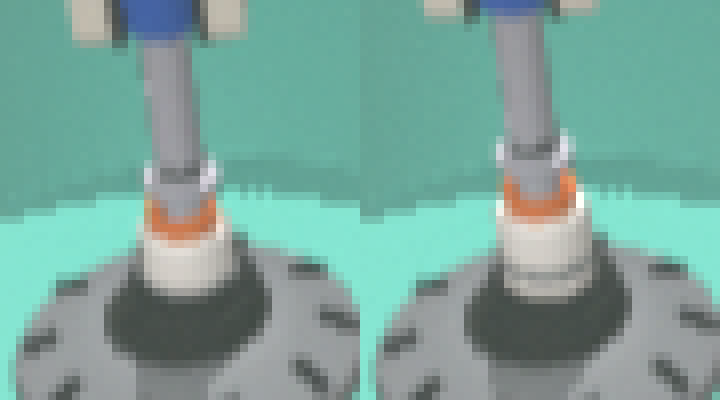

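The right panel shows the socket risen a few mm in its boot, with its dark line exposed and the collar out. It is locked with a 16 N pull. Next I'll lower it back to neutral and release.

Call:
apply_moves(targets=[[0, 0, 0, 0.0015, 0, 0, 0], [0, 0, 0, 0.0015, 0, 0, 0], [0, 0, 0, 0.0015, 0, 0, 0], [0, 0, 0, 0.001, 0, 0, 0], [0, 0, 0, 0, 0, 0, 0], [0, 0, 0, 0, 0, 0, 0]])

```text
time_s: 13.77
tcp_pos: [0.5117, 0.2075, 0.1657]
eef_rot: [-179.9, 0.1, -102.7]
contact_force: [-1.8, -0.4, -2.4]
gripper_width: 0.0229
gripper_force: 50.0
```

Call:
apply_moves(newtons=10, targets=[[0, 0, 0, 0.0005, 0, 0, 0], [0, 0, 0, 0, 0, 0, 0], [0.4, 0, 0, 0, 0, 0, 0], [0.6, 0, 0, 0, 0, 0, 0], [0.6, 0, 0, 0, 0, 0, 0], [0.6, 0, 0, 0, 0, 0, 0], [0.6, 0, 0, 0, 0, 0, 0], [0.6, 0, 0, 0, 0, 0, 0]])

```text
time_s: 14.43
tcp_pos: [0.5112, 0.2072, 0.1644]
eef_rot: [-180.0, 0.0, -102.7]
contact_force: [1.2, -0.1, -1.0]
gripper_width: 0.0517
gripper_force: 0.0
```

Call:
apply_moves(targets=[[0.6, 0, 0, -0.01, 0, 0, 0], [0.6, 0, 0, -0.02, 0, 0, 0], [0.6, 0, 0, -0.03, 0, 0, 0], [0.6, 0, 0, -0.03, 0, 0, 0], [0.6, 0, 0, -0.03, 0, 0, 0], [0.6, 0, 0, 0, 0, 0, 0], [0.6, 0, 0, 0, 0, 0, 0], [0.6, 0, 0, 0, 0, 0, 0], [0.6, 0, 0, 0, 0, 0, 0]])

```text
time_s: 15.18
tcp_pos: [0.5106, 0.2069, 0.2835]
eef_rot: [179.9, -0.1, -102.7]
contact_force: [-0.5, 0.5, 0.7]
gripper_width: 0.0528
gripper_force: 0.0
```

```bash
python3 - <<'E'
from d import show; show()
from plant import *; from h import *
c=capture("side")
cv2.imwrite("pics/s5.png",cv2.convertScaleAbs(cv2.resize(c["frame"][60:340,180:420],None,fx=2,fy=2)[:,:,::-1],alpha=1.6))
E
```

```text
15.1833 [0.5106 0.2069 0.2835] [ 1.7994e+02 -6.0000e-02 -1.0274e+02] F [-0.51  0.48  0.65] J [ 42.4   7.6 -11.6  -0.  -70.9 -55.2] 0.0528032415611166 0.0
```

View pics/s5.png

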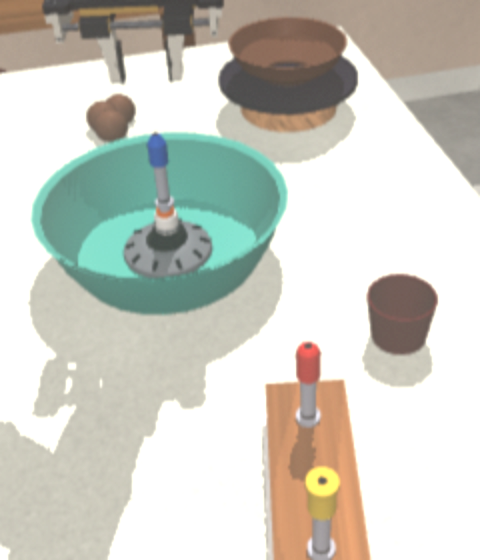

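The riser stands upright and free in the socket, at about (262,162), with the gripper clear. The red and yellow risers and the tea bowl have not moved.

```bash
python3 -c "
from plant import *
print(close_job())"
```

```text
the job is handed in; nothing more can be done
None
```

The blue-headed riser is clicked home in the socket and was tugged with about 16 N, which visibly lifted the socket a few millimetres in its boot with the collar out; it now stands free there, the other two risers and the tea bowl look unmoved, and the job is handed in (no verdict was returned).

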